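Find the rattling parts case and hold it out for hand-over

ROBOT

A 7-joint arm with a two-finger parallel gripper is mounted at the origin on a cart in front of the work surface, level with it; the furniture and walls round the work are solid. World frame = base frame: x ahead of the robot, y to its left, z up, the work surface at z = 0. Lengths are in m, angles in rad, forces in N, time in s.
With the tool pointing down it reaches from about 0.4 to 0.85 m from the base axis. Payload 4.5 kg.
Tool frame: the origin (TCP) lies on the centre line of the jaws, within the pads' length; the fingertips stand 19 mm ahead of it and the grasp point (between the pads) is the TCP (ctrl.finger_overhang is the distance from the TCP to the fingertips, in m); z points along the fingers, y is the line along which they close (so a half turn about z gives the same grasp; the last joint's range is limited). The gripper opens to 85 mm and grips with 20 to 120 N. Pads are 22 mm wide; open, the fingers measure 114 mm over their backs; the gripper's body (76 mm by 85 mm) begins 54 mm behind the grasp point. The pads swing forward as they close: fully open they stand 13 mm farther back than shut.
Start: joints at [-1.165, 0.689, -0.195, 1.565, 0.157, 0.902, -0.215], TCP at [0.227, 0.582, 0.25] pointing down, gripper open.
Joint ranges: [-3.01, 3.01], [-0.46, 2.08], [-1.47, 1.51], [0.13, 2.56], [-1, 4.14], [0.04, 2.09], [-2.66, 2.66]. Speed limits (rad/s): [2.57, 2.57, 3.14, 3.14, 3.14, 3.14, 3.14].

INTERFACE

Orientations are given as a unit quaternion [x, y, z, w].
In Python, from station import ctrl, imaging gives the robot as it stands.
- The arm moves only by the tool drive_tool, never from a script. Its argument "deltas" is a list of rows, each a list of 7 numbers: the closure, from -1 (fully open) to 1 (shut), then the shift along the tool's x, y, z in shares of 1000 mm (1.0 is 1000 mm), then the turn, a rotation vector about the tool's x, y, z in fractions of the full range, 1 being pi/2 rad. In form: [[hand, dx, dy, dz, rx, ry, rz], ...]. A call has 1 to 20 rows; each row is the pose to reach, as a shift and turn from the pose commanded when the call began, along the tool's axes at that moment; what a row does not reach only later rows make up. A row lasts 1/8 s, in which the tool goes at most 62.5 mm and 10.7 degrees, less where a joint would pass 70% of its speed; a pose out of reach is approached as far as the arm can. No shift or turn number may pass 1 either way. A call with a gripper value outside its range is refused whole. The fingers move at their own pace and stop on an object; "squeeze" is the grip in N (left out, the last holds). Time passes only in rows, so rows that repeat a pose let the fingers close. It gives the time, the measured TCP pose, the force, the opening and the grip force at its end, in the units of the state.
- ctrl.observe(): the state, without advancing time (a new reading comes with each control period).
- imaging.camera(name): name is "scene" or "top"; returns the picture (400x640x3 uint8, red, green, blue); there is no depth.
- imaging.camera_model(name): a dict with "fx", "fy", "cx", "cy" (pixels), "position" and "attitude" of the camera in the world. Camera axes: x right, y down, z forward; pixel columns grow to the right and rows downward; lengths in m; the calibration is good to about 2 mm. A picture is of the moment at which its call begins. camera_model takes no time and is no camera call.
- ctrl.sign_off(): hands the job in; it is judged then, once.
The state is a dict: "time_s": time; "joints": joint angles; "qd": joint speeds; "joint_torque": joint torques, N m; "ee_pos": TCP position; "tcp_rot": TCP orientation; "contact_force": force on the tool from outside, world axes, zero at the start; "torque": the same for the moment, N m; "finger_gap": finger opening in m; "gripper_force": force on a finger pad.
Only numpy, scipy, OpenCV 4.12 (cv2) and the standard library are available. Lean on these libraries where they do the work, as an engineer would, in place of code of your own. Each camera call takes 0.05 s, during which the arm holds its last target. There are 200 camera calls.

TASK

One of the three sealed parts cases has a core that has come loose inside. Going from the left case to the right one, lift each clear of the worktop and rock it 15 to 20 degrees, first front (orange latch) end down and then rear end down, to find whether it rattles, and set it back upright where it stood before taking another. Finish holding the rattling case still in the gripper, at least a hand's width above the middle of the yellow tray, front end tipped down 15 to 20 degrees so that its core lies at that end; do not put it down or let go, and leave the other things on the bench alone.

Things in the scene. Friction and masses are not known exactly. Their poses are not given: they have to be found in the camera images.
- case_blue: sealed case, grey with blue lid, 120 (x) x 50 (y) x 44 (z) mm, about 0.5 kg, not to be opened; origin: centre of underside, z up. Front end (-x) has an orange latch and faces the robot, within 0.4 rad. Grip across the 50 mm at mid-length, 30 mm up, with 30 to 45 N. Row places: left (y about 0.23), middle (0), right (-0.22); colours in any order; any of them may rattle
- case_green: sealed case, grey with green lid, 120 (x) x 50 (y) x 44 (z) mm, about 0.5 kg, not to be opened; origin: centre of underside, z up. Front end (-x) has an orange latch and faces the robot, within 0.4 rad. Grip across the 50 mm at mid-length, 30 mm up, with 30 to 45 N. Row places: left (y about 0.23), middle (0), right (-0.22); colours in any order; any of them may rattle
- case_white: sealed case, grey with white lid, 120 (x) x 50 (y) x 44 (z) mm, about 0.5 kg, not to be opened; origin: centre of underside, z up. Front end (-x) has an orange latch and faces the robot, within 0.4 rad. Grip across the 50 mm at mid-length, 30 mm up, with 30 to 45 N. Row places: left (y about 0.23), middle (0), right (-0.22); colours in any order; any of them may rattle
- core_blue (a joint): place (m) of the hidden 0.35 kg core along the case with the blue lid: 0 middle, + towards front. Starts near 0. In two cases it is fast (gives under 1.5 mm); in one it slides between -0.0145 and 0.0145 when tipped over 10 degrees, and stays there when level: the level wrist moment then differs by 0.1 N m between last tipped front down and rear down
- core_green (a joint): place (m) of the hidden 0.35 kg core along the case with the green lid: 0 middle, + towards front. Starts near 0. In two cases it is fast (gives under 1.5 mm); in one it slides between -0.0145 and 0.0145 when tipped over 10 degrees, and stays there when level: the level wrist moment then differs by 0.1 N m between last tipped front down and rear down
- core_white (a joint): place (m) of the hidden 0.35 kg core along the case with the white lid: 0 middle, + towards front. Starts near 0. In two cases it is fast (gives under 1.5 mm); in one it slides between -0.0145 and 0.0145 when tipped over 10 degrees, and stays there when level: the level wrist moment then differs by 0.1 N m between last tipped front down and rear down
- tray: shallow yellow hand-over tray, 140 x 140 mm, 22 mm high, fixed, to the right of the row; origin at the centre of its underside
- timer: white bench timer, 43 x 62 x 58 mm, left of the row; leave alone
- marker_red: red marker pen lying, 12 x 140 x 14 mm, left of the row; leave alone
- label_tape: roll of cream tape lying flat, 77 mm across, 19 mm high, behind the row, between tray and mouse; leave alone
- bottle_cap: black screw cap, 37 mm across, 24 mm high, at the left; leave alone
- std_bottle: small white bottle, 29 mm across, 52 mm high, at the left by the instruments; leave alone
- mouse: black computer mouse, 112 x 56 x 37 mm, behind the row to the right; leave alone
Mind the look-alikes: they are no part of the job. Of the things that look like the case_blue, the larger one is meant.

How it is judged:
On the way, in this order (a step that is already met when the one before it is completed fails the run):
1. the case from the left place, held clear of the worktop (underside 30 mm or more up), is tipped front (latch) end down by more than 0.18 rad (10 degrees), the other two being in their own places (((height (world z) of case_blue above 0.03 m and angle between case_blue's own x axis and vertical below 1.39 rad and contact force between case_blue and the fingers above 1 N and world y of each of case_green, case_white below 0.105 m) or (height (world z) of case_green above 0.03 m and angle between case_green's own x axis and vertical below 1.39 rad and contact force between case_green and the fingers above 1 N and world y of each of case_blue, case_white below 0.105 m) or (height (world z) of case_white above 0.03 m and angle between case_white's own x axis and vertical below 1.39 rad and contact force between case_white and the fingers above 1 N and world y of each of case_blue, case_green below 0.105 m))), for 0.1 s.
2. the case from the left place, held clear of the worktop (underside 30 mm or more up), is tipped rear end down by more than 0.18 rad (10 degrees), the other two being in their own places (((height (world z) of case_blue above 0.03 m and angle between case_blue's own x axis and vertical above 1.75 rad and contact force between case_blue and the fingers above 1 N and world y of each of case_green, case_white below 0.105 m) or (height (world z) of case_green above 0.03 m and angle between case_green's own x axis and vertical above 1.75 rad and contact force between case_green and the fingers above 1 N and world y of each of case_blue, case_white below 0.105 m) or (height (world z) of case_white above 0.03 m and angle between case_white's own x axis and vertical above 1.75 rad and contact force between case_white and the fingers above 1 N and world y of each of case_blue, case_green below 0.105 m))), for 0.1 s.
3. the case from the middle place, held clear of the worktop (underside 30 mm or more up), is tipped front (latch) end down by more than 0.18 rad (10 degrees), the other two being in their own places (((height (world z) of case_blue above 0.03 m and angle between case_blue's own x axis and vertical below 1.39 rad and contact force between case_blue and the fingers above 1 N and ((world y of case_green above 0.105 m and world y of case_white below -0.105 m) or (world y of case_white above 0.105 m and world y of case_green below -0.105 m))) or (height (world z) of case_green above 0.03 m and angle between case_green's own x axis and vertical below 1.39 rad and contact force between case_green and the fingers above 1 N and ((world y of case_blue above 0.105 m and world y of case_white below -0.105 m) or (world y of case_white above 0.105 m and world y of case_blue below -0.105 m))) or (height (world z) of case_white above 0.03 m and angle between case_white's own x axis and vertical below 1.39 rad and contact force between case_white and the fingers above 1 N and ((world y of case_blue above 0.105 m and world y of case_green below -0.105 m) or (world y of case_green above 0.105 m and world y of case_blue below -0.105 m))))), for 0.1 s.
4. the case from the middle place, held clear of the worktop (underside 30 mm or more up), is tipped rear end down by more than 0.18 rad (10 degrees), the other two being in their own places (((height (world z) of case_blue above 0.03 m and angle between case_blue's own x axis and vertical above 1.75 rad and contact force between case_blue and the fingers above 1 N and ((world y of case_green above 0.105 m and world y of case_white below -0.105 m) or (world y of case_white above 0.105 m and world y of case_green below -0.105 m))) or (height (world z) of case_green above 0.03 m and angle between case_green's own x axis and vertical above 1.75 rad and contact force between case_green and the fingers above 1 N and ((world y of case_blue above 0.105 m and world y of case_white below -0.105 m) or (world y of case_white above 0.105 m and world y of case_blue below -0.105 m))) or (height (world z) of case_white above 0.03 m and angle between case_white's own x axis and vertical above 1.75 rad and contact force between case_white and the fingers above 1 N and ((world y of case_blue above 0.105 m and world y of case_green below -0.105 m) or (world y of case_green above 0.105 m and world y of case_blue below -0.105 m))))), for 0.1 s.
5. the case from the right place, held clear of the worktop (underside 30 mm or more up), is tipped front (latch) end down by more than 0.18 rad (10 degrees), the other two being in their own places (((height (world z) of case_blue above 0.03 m and angle between case_blue's own x axis and vertical below 1.39 rad and contact force between case_blue and the fingers above 1 N and world y of each of case_green, case_white above -0.105 m) or (height (world z) of case_green above 0.03 m and angle between case_green's own x axis and vertical below 1.39 rad and contact force between case_green and the fingers above 1 N and world y of each of case_blue, case_white above -0.105 m) or (height (world z) of case_white above 0.03 m and angle between case_white's own x axis and vertical below 1.39 rad and contact force between case_white and the fingers above 1 N and world y of each of case_blue, case_green above -0.105 m))), for 0.1 s.
6. the case from the right place, held clear of the worktop (underside 30 mm or more up), is tipped rear end down by more than 0.18 rad (10 degrees), the other two being in their own places (((height (world z) of case_blue above 0.03 m and angle between case_blue's own x axis and vertical above 1.75 rad and contact force between case_blue and the fingers above 1 N and world y of each of case_green, case_white above -0.105 m) or (height (world z) of case_green above 0.03 m and angle between case_green's own x axis and vertical above 1.75 rad and contact force between case_green and the fingers above 1 N and world y of each of case_blue, case_white above -0.105 m) or (height (world z) of case_white above 0.03 m and angle between case_white's own x axis and vertical above 1.75 rad and contact force between case_white and the fingers above 1 N and world y of each of case_blue, case_green above -0.105 m))), for 0.1 s.
At the end, for the whole second after the job is handed in: Fingers hold the rattling case at rest, origin 0.09 to 0.35 m up and within 60 mm (xy) of the tray's centre, front end down by over 0.18 rad, its core over 6 mm towards the front; the other two stand upright (0.1 rad) on the worktop, at rest, within 50 mm of their starts (((contact force between case_blue and the fingers above 1 N and horizontal distance between case_blue and tray below 0.06 m and height (world z) of case_blue between 0.09 and 0.35 m and angle between case_blue's own x axis and vertical below 1.39 rad and value of joint core_blue above 0.006 m and linear speed of case_blue below 0.05 m/s and distance of each of case_green, case_white from where it was at the start of the episode below 0.05 m and angle between each of case_green, case_white's own z axis and vertical below 0.1 rad and height (world z) of each of case_green, case_white below 0.01 m and linear speed of each of case_green, case_white below 0.02 m/s) or (contact force between case_green and the fingers above 1 N and horizontal distance between case_green and tray below 0.06 m and height (world z) of case_green between 0.09 and 0.35 m and angle between case_green's own x axis and vertical below 1.39 rad and value of joint core_green above 0.006 m and linear speed of case_green below 0.05 m/s and distance of each of case_blue, case_white from where it was at the start of the episode below 0.05 m and angle between each of case_blue, case_white's own z axis and vertical below 0.1 rad and height (world z) of each of case_blue, case_white below 0.01 m and linear speed of each of case_blue, case_white below 0.02 m/s) or (contact force between case_white and the fingers above 1 N and horizontal distance between case_white and tray below 0.06 m and height (world z) of case_white between 0.09 and 0.35 m and angle between case_white's own x axis and vertical below 1.39 rad and value of joint core_white above 0.006 m and linear speed of case_white below 0.05 m/s and distance of each of case_blue, case_green from where it was at the start of the episode below 0.05 m and angle between each of case_blue, case_green's own z axis and vertical below 0.1 rad and height (world z) of each of case_blue, case_green below 0.01 m and linear speed of each of case_blue, case_green below 0.02 m/s))); the arm keeps its last pose, push and grip.
It fails at once if a bystander (timer, marker, tape, cap, small bottle or mouse) is moved by more than 30 mm (distance of any of timer, marker_red, label_tape, bottle_cap, std_bottle, mouse from where it was at the start of the episode above 0.03 m).
It also fails if it takes over 72 s, if anything falls off the work surface, if the arm or the gripper's body presses on something with over 40 N, if the wrist force passes 120 N, or if a joint passes its speed limit or range.

## Working session

There is one attempt and no reset: what is moved stays moved. The work goes in short steps, Python scripts to look and compute and a tool call to move; the robot and the scene stay as the last step left them, time stands still between calls to the robot, and variables do not carry over. Pictures are saved under pics/ and viewed, at most 10 in all, crops included, and the job is handed in when it is done.

Besides the shell and the picture viewer there is one more tool, called after "Call:" as a command line: name --pt "numbers of a row" for each row, then --argument value for the rest. drive_tool: Moves the arm, as the interface text tells. Its arguments: {"type":"object","properties":{"deltas":{"type":"array","items":{"type":"array","items":{"type":"number"}}},"squeeze":{"type":"number"}},"required":["deltas"]}

```bash
mkdir -p pics; ls; python3 - <<'E'
from station import ctrl, imaging
import cv2
for n in("top","scene"):
    im=imaging.camera(n); cv2.imwrite(f"pics/{n}0.png",im[:,:,::-1]); print(n,imaging.camera_model(n))
print(ctrl.observe(),ctrl.finger_overhang)
E
```

```text
pics
top {'fx': 462.1164545027419, 'fy': 462.1164545027419, 'cx': 320.3680119668077, 'cy': 201.99239099742152, 'position': array([0.30098101, 0.01544492, 1.51120276]), 'attitude': array([-0.69491955,  0.71473002, -0.05828724,  0.05338934])}
scene {'fx': 502.81915039010676, 'fy': 502.81915039010676, 'cx': 310.0760816139583, 'cy': 206.61222469009, 'position': array([-0.26248968,  0.96958077,  0.82431107]), 'attitude': array([-0.29901112,  0.82240308, -0.45615608,  0.16176265])}
{'time_s': 0.1, 'joints': array([-1.16520186,  0.68992319, -0.19455706,  1.56624393,  0.15729393,
        0.90249367, -0.21509256]), 'qd': array([ 0.00090659, -0.00118943, -0.00028456, -0.00197878,  0.0004587 ,
       -0.00017034, -0.00021675]), 'joint_torque': array([-3.72957365e-03, -5.40594327e+01, -1.27171520e+00, -1.58984149e+01,
        9.32978292e-03,  4.33191162e-03, -1.47328826e-06]), 'ee_pos': array([0.22687283, 0.58177454, 0.24954971]), 'tcp_rot': array([ 1.84774754e-01,  9.82780539e-01, -8.30615284e-04, -1.09762767e-04]), 'contact_force': array([ 0.17463595, -0.95996205,  0.18109251]), 'torque': array([ 0.06491442,  0.04816197, -0.02220615]), 'gripper_force': 0.0, 'finger_gap': 0.08515113090762383} 0.019
```

View pics/top0.png

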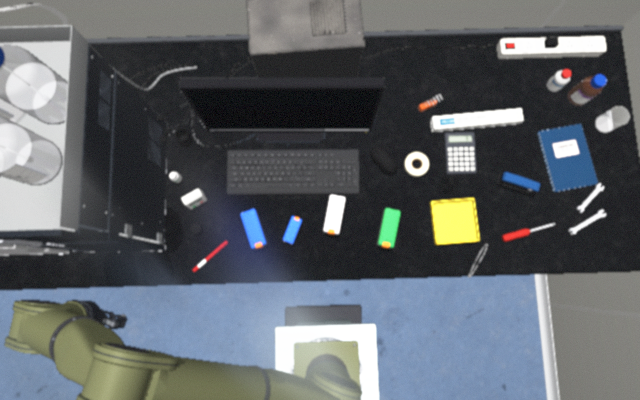

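View pics/scene0.png

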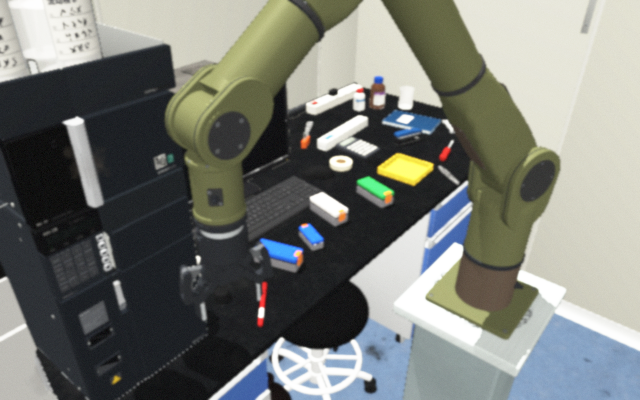

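The top view shows two blue cases: the larger at about (253,228), the smaller at (292,230), so the larger fits case_blue. The other blue thing at (520,182) lies far to the right, behind the tray. White is at (335,214), green at (389,228) and the tray at (455,221). The small blue one sits between the left and middle places. I'll measure these and confirm with a crop.

```bash
cat > h.py <<'E'
import cv2, numpy as np
from station import ctrl, imaging
from scipy.spatial.transform import Rotation as R
def ray(n,px,z):
    m=imaging.camera_model(n); d=R.from_quat(m["attitude"]).apply([(px[0]-m["cx"])/m["fx"],(px[1]-m["cy"])/m["fy"],1])
    p=np.array(m["position"]); return p+d*(z-p[2])/d[2]
RNG={"blue":((100,120,90),(125,255,255)),"green":((50,110,60),(85,255,255)),"white":((0,0,200),(179,45,255)),"yellow":((22,130,120),(35,255,255)),"orange":((5,150,130),(18,255,255))}
def blobs(im,c,roi,amin):
    x0,y0,x1,y1=roi; hsv=cv2.cvtColor(im,cv2.COLOR_RGB2HSV); m=cv2.inRange(hsv,*RNG[c])
    k=np.zeros_like(m); k[y0:y1,x0:x1]=m[y0:y1,x0:x1]
    return [q for q in cv2.findContours(k,cv2.RETR_EXTERNAL,cv2.CHAIN_APPROX_NONE)[0] if cv2.contourArea(q)>=amin]
def cen(q):
    m=cv2.moments(q); return np.array([m["m10"],m["m01"]])/m["m00"] if m["m00"]>0 else q[:,0].mean(0)
def report(roi=(225,170,500,265),n="top",cols=("blue","white","green","yellow","orange")):
    im=imaging.camera(n)
    for c in cols:
        z={"yellow":.022,"orange":.035}.get(c,.044)
        for q in blobs(im,c,roi,4 if c=="orange" else 60):
            w=np.array([ray(n,p+0.0,z)[:2] for p in q[:,0]]).astype(np.float32)
            (a,b),(l,s),_=r=cv2.minAreaRect(w); bx=cv2.boxPoints(r); e=max((bx[1]-bx[0],bx[2]-bx[1]),key=np.linalg.norm)
            e=e if e[0]>0 else -e
            print(c,"px",cen(q).round(1),"rect c",np.round([a,b],4),"size",np.round([l,s],3),"yaw",round(float(np.arctan2(e[1],e[0])),3),"cen",ray(n,cen(q),z)[:2].round(4))
    return im
E
python3 - <<'E'
from h import *
im=report()
cv2.imwrite("pics/crop0.png",cv2.resize(im[170:270,220:500,::-1],None,fx=2.8,fy=2.8,interpolation=cv2.INTER_CUBIC))
report((230,160,460,280),"scene",("blue","white","green","yellow","orange"))
E
```

```text
blue px [291.4 230.7] rect c [0.4487 0.0953] size [0.043 0.09 ] yaw -0.401 cen [0.4449 0.0966]
blue px [252.  226.6] rect c [0.4568 0.2203] size [0.128 0.059] yaw 0.3 cen [0.4613 0.2219]
white px [334.2 213.1] rect c [ 0.496 -0.041] size [0.052 0.122] yaw -0.214 cen [ 0.4976 -0.0412]
white px [416.8 172. ] rect c [ 0.6231 -0.3136] size [0.062 0.017] yaw 1.543 cen [ 0.6247 -0.3143]
green px [389.6 225.4] rect c [ 0.4477 -0.2154] size [0.057 0.128] yaw -0.25 cen [ 0.4529 -0.2168]
yellow px [454.7 220.7] rect c [ 0.4653 -0.4324] size [0.149 0.149] yaw -1.523 cen [ 0.4646 -0.4325]
orange px [385.  246.4] rect c [ 0.3871 -0.1999] size [0.02  0.006] yaw 1.377 cen [ 0.3871 -0.2001]
orange px [330.6 233.1] rect c [ 0.4344 -0.0276] size [0.017 0.005] yaw 1.297 cen [ 0.4344 -0.0281]
blue px [279.9 250. ] rect c [0.4603 0.2254] size [0.128 0.069] yaw 0.309 cen [0.4538 0.2211]
blue px [441.2 246.7] rect c [ 0.1435 -0.0646] size [0.244 0.045] yaw 1.495 cen [ 0.1437 -0.0598]
blue px [311.4 233.9] rect c [0.4409 0.112 ] size [0.043 0.093] yaw -0.378 cen [0.4378 0.1138]
blue px [443.7 214.4] rect c 
[... 162 characters left out ...]
13]
white px [327.7 203.6] rect c [ 0.4981 -0.0366] size [0.061 0.132] yaw -0.225 cen [ 0.4996 -0.0362]
white px [340.5 164.9] rect c [ 0.6182 -0.2605] size [0.073 0.073] yaw 0.707 cen [ 0.6196 -0.2595]
green px [373.4 186. ] rect c [ 0.45   -0.2116] size [0.071 0.141] yaw -0.255 cen [ 0.4551 -0.2116]
yellow px [405.4 170.1] rect c [ 0.4641 -0.42  ] size [0.165 0.19 ] yaw -1.525 cen [ 0.4533 -0.4072]
orange px [300. 259.] rect c [0.3978 0.2072] size [0.01  0.041] yaw -0.857 cen [0.3977 0.2075]
orange px [341.6 216.9] rect c [ 0.4335 -0.0163] size [0.014 0.032] yaw -0.934 cen [ 0.4335 -0.0166]
orange px [388.  198.3] rect c [ 0.3875 -0.19  ] size [0.015 0.045] yaw -1.176 cen [ 0.3876 -0.1908]
```

View pics/crop0.png

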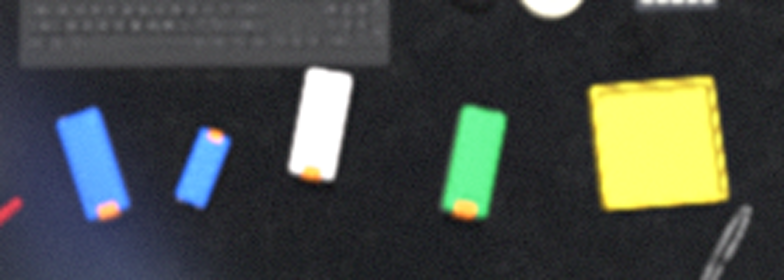

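The crop confirms it: the large blue case is at top px (253,228) with its latch towards the robot. The small blue one at (292,230) has its latch at the rear and measures only 90 x 43 mm, so it's the look-alike. The tray centre is at about (0.465,-0.432). The two views agree within a few mm and the sizes match. Next I work out the approach to the left (blue) case.

```bash
cat >> h.py <<'E'
def pose(x,y,z,yaw): # yaw of the case's x axis; tool x points to its front
    c,s=np.cos(yaw),np.sin(yaw); X=np.array([-c,-s,0]);Z=np.array([0,0,-1.]);return np.array([x,y,z]),R.from_matrix(np.c_[X,np.cross(Z,X),Z])
def deltas(*T):
    o=ctrl.observe(); p0=np.array(o["ee_pos"]); r0=R.from_quat(o["tcp_rot"])
    print("t",round(o["time_s"],2),"at",p0.round(4),"tilt/yaw X",r0.as_matrix()[:,0].round(3))
    for p,r in T: print("d",(r0.inv().apply(p-p0)*1000).round(1),(r0.inv()*r).as_rotvec().round(3))
E
python3 - <<'E'
from h import *
deltas(pose(.34,.42,.25,-.05),pose(.458,.222,.25,.3),pose(.458,.222,.12,.3),pose(.458,.222,.03,.3))
E
```

```text
t 0.2 at [0.227  0.5819 0.2498] tilt/yaw X [-0.932  0.363 -0.   ]
d [-1.641e+02 -1.098e+02 -1.000e-01] [-0.001 -0.    -0.322]
d [-3.460e+02 -2.514e+02  1.000e-01] [-0.001 -0.    -0.672]
d [-346.  -251.3  130.1] [-0.001 -0.    -0.672]
d [-346.  -251.2  220.1] [-0.001 -0.    -0.672]
```

The rows are not in the units I measure in: shifts go in shares of 1000 mm and turns go in shares of pi/2 rad. I convert before sending: -346 mm / 1000 = -0.346, -251 mm / 1000 = -0.251, -0.672 rad / 1.5708 = -0.4278.

Call:
drive_tool --pt "-1 -0.028 -0.018 0 0 0 -0.0318" --pt "-1 -0.06 -0.04 0 0 0 -0.07" --pt "-1 -0.092 -0.062 0 0 0 -0.1082" --pt "-1 -0.126 -0.085 0 0 0 -0.1528" --pt "-1 -0.164 -0.11 0 0 0 -0.2037" --pt "-1 -0.2 -0.138 0 0 0 -0.2483" --pt "-1 -0.236 -0.166 0 0 0 -0.2928" --pt "-1 -0.272 -0.194 0.01 0 0 -0.3374" --pt "-1 -0.308 -0.222 0.03 0 0 -0.382" --pt "-1 -0.334 -0.242 0.06 0 0 -0.4138" --pt "-1 -0.346 -0.251 0.09 0 0 -0.4278" --pt "-1 -0.346 -0.251 0.12 0 0 -0.4278" --pt "-1 -0.346 -0.251 0.14 0 0 -0.4278" --pt "-1 -0.346 -0.251 0.15 0 0 -0.4278" --pt "-1 -0.346 -0.251 0.15 0 0 -0.4278" --squeeze 40

```text
time_s: 2.08
ee_pos: [0.458, 0.2228, 0.1]
tcp_rot: [-0.15, 0.989, -0.0, -0.0]
contact_force: [-0.2, -0.2, -0.0]
finger_gap: 0.0852
gripper_force: 0.0
```

```bash
python3 - <<'E'
from h import *
deltas(pose(.458,.222,.03,.3))
im=imaging.camera("top"); im2=imaging.camera("scene")
cv2.imwrite("pics/a1.png",np.hstack([cv2.resize(x[150:290,180:380,::-1],None,fx=2,fy=2,interpolation=cv2.INTER_CUBIC) for x in (im,im2)]))
E
```

```text
t 2.08 at [0.458  0.2228 0.1   ] tilt/yaw X [-0.955 -0.296  0.001]
d [ 0.2 -0.7 70. ] [-0.    -0.001  0.   ]
```

View pics/a1.png

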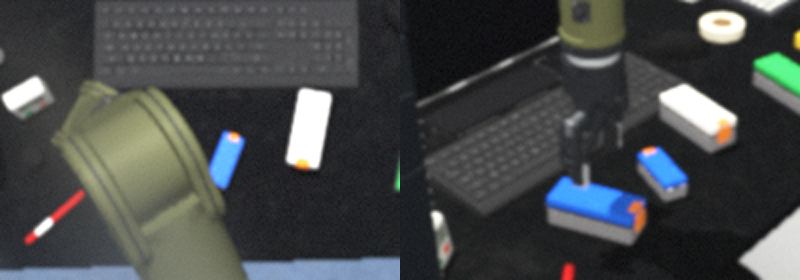

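The gripper is lined up over the large blue case: it sits at about (600,205) in the right half, with a finger on each long side at mid-length. Now descend and grip.

To row units: 70 mm / 1000 = 0.07, 68 mm / 1000 = 0.068.

Call:
drive_tool --pt "-1 0 0 0.02 0 0 0" --pt "-1 0 0 0.04 0 0 0" --pt "-1 0 0 0.058 0 0 0" --pt "-1 0 0 0.068 0 0 0" --pt "-1 0 0 0.07 0 0 0" --pt "-1 0 0 0.07 0 0 0" --pt "1 0 0 0.07 0 0 0" --pt "1 0 0 0.07 0 0 0" --pt "1 0 0 0.07 0 0 0" --pt "1 0 0 0.07 0 0 0" --pt "1 0 0 0.07 0 0 0" --pt "1 0 0 0.07 0 0 0" --pt "1 0 0 0.07 0 0 0" --squeeze 40

```text
time_s: 3.8
ee_pos: [0.4585, 0.2223, 0.0308]
tcp_rot: [-0.149, 0.989, -0.0, 0.0]
contact_force: [-0.2, -1.1, 4.3]
finger_gap: 0.0493
gripper_force: 43.0
```

To row units: -120 mm / 1000 = -0.12, -115 mm / 1000 = -0.115, -0.3 rad / 1.5708 = -0.191.

Call:
drive_tool --pt "1 0 0 -0.01 0 0 0" --pt "1 0 0 -0.035 0 0 0" --pt "1 0 0 -0.065 0 0 0" --pt "1 0 0 -0.095 0 0 0" --pt "1 0 0 -0.115 0 0 0" --pt "1 0 0 -0.12 0 -0.0255 0" --pt "1 0 0 -0.12 0 -0.07 0" --pt "1 0 0 -0.12 0 -0.121 0" --pt "1 0 0 -0.12 0 -0.1655 0" --pt "1 0 0 -0.12 0 -0.191 0" --pt "1 0 0 -0.12 0 -0.191 0" --pt "1 0 0 -0.12 0 -0.191 0" --pt "1 0 0 -0.12 0 -0.191 0" --pt "1 0 0 -0.12 0 -0.1528 0" --pt "1 0 0 -0.12 0 -0.1019 0" --pt "1 0 0 -0.12 0 -0.0509 0" --pt "1 0 0 -0.12 0 -0.0127 0" --pt "1 0 0 -0.12 0 0 0" --pt "1 0 0 -0.12 0 0 0" --pt "1 0 0 -0.12 0 0 0"

```text
time_s: 6.3
ee_pos: [0.4576, 0.2221, 0.1501]
tcp_rot: [-0.15, 0.989, -0.001, -0.0]
contact_force: [0.1, -0.0, -5.6]
finger_gap: 0.0498
gripper_force: 43.5
```

```bash
cat >> h.py <<'E'
def moment(n=8):
    M=[];F=[]
    for _ in range(n):
        im=imaging.camera("scene"); o=ctrl.observe(); r=R.from_quat(o["tcp_rot"]); M.append(r.inv().apply(o["torque"])); F.append(o["contact_force"])
    print("moment in tool axes",np.mean(M,0).round(3),"+-",np.std(M,0).round(3),"F",np.mean(F,0).round(2),"grip",round(o["gripper_force"],1))
    return im
E
python3 - <<'E'
from h import *
im=moment(8); cv2.imwrite("pics/b1.png",im[:,:,::-1]); deltas()
E
```

```text
moment in tool axes [ 0.012 -0.002  0.014] +- [0.025 0.029 0.018] F [ 0.19  0.16 -5.08] grip 43.4
t 6.7 at [0.4581 0.2228 0.1503] tilt/yaw X [-0.955 -0.296 -0.   ]
```

To row units: 0.19 rad / 1.5708 = 0.121.

Call:
drive_tool --pt "1 0 0 0 0 0.0255 0" --pt "1 0 0 0 0 0.07 0" --pt "1 0 0 0 0 0.121 0" --pt "1 0 0 0 0 0.1655 0" --pt "1 0 0 0 0 0.191 0" --pt "1 0 0 0 0 0.191 0" --pt "1 0 0 0 0 0.191 0" --pt "1 0 0 0 0 0.191 0" --pt "1 0 0 0 0 0.1528 0" --pt "1 0 0 0 0 0.1019 0" --pt "1 0 0 0 0 0.0509 0" --pt "1 0 0 0 0 0.0127 0" --pt "1 0 0 0 0 0 0" --pt "1 0 0 0 0 0 0" --pt "1 0 0 0 0 0 0"

```text
time_s: 8.57
ee_pos: [0.4587, 0.223, 0.1503]
tcp_rot: [-0.149, 0.989, 0.0, -0.0]
contact_force: [-0.1, -0.5, -4.4]
finger_gap: 0.0497
gripper_force: 43.5
```

```bash
python3 - <<'E'
from h import *
im=moment(8); cv2.imwrite("pics/b2.png",im[:,:,::-1]); deltas(pose(.458,.222,.03,.3))
E
```

```text
moment in tool axes [0.019 0.024 0.001] +- [0.024 0.023 0.026] F [ 0.07 -0.13 -4.76] grip 43.4
t 8.97 at [0.4583 0.2228 0.1502] tilt/yaw X [-0.955 -0.296  0.   ]
d [  0.5  -0.7 120.2] [ 0. -0.  0.]
```

View pics/b2.png

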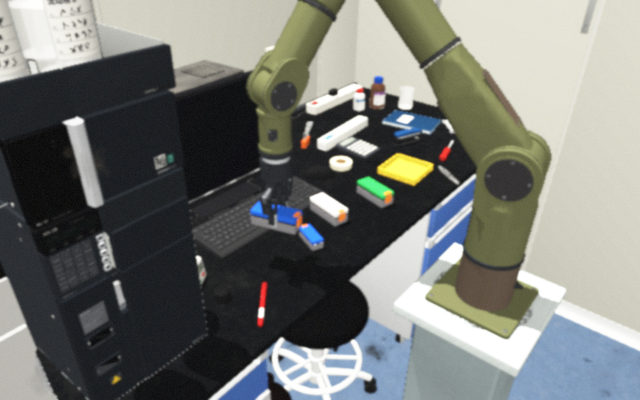

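The picture shows the blue case level in the gripper at about (275,217), with the other things undisturbed. The moment changed by only about 0.026 N m (a loose core would give 0.1), so blue is fast. Now set it down where it stood.

To row units: 120 mm / 1000 = 0.12, 117 mm / 1000 = 0.117.

Call:
drive_tool --pt "1 0 0 0.015 0 0 0" --pt "1 0 0 0.04 0 0 0" --pt "1 0 0 0.07 0 0 0" --pt "1 0 0 0.095 0 0 0" --pt "1 0 0 0.11 0 0 0" --pt "1 0 0 0.117 0 0 0" --pt "1 0 0 0.12 0 0 0" --pt "1 0 0 0.12 0 0 0" --pt "1 0 0 0.12 0 0 0" --pt "-1 0 0 0.12 0 0 0" --pt "-1 0 0 0.12 0 0 0" --pt "-1 0 0 0.12 0 0 0" --pt "-1 0 0 0.12 0 0 0" --pt "-1 0 0 0.11 0 0 0" --pt "-1 0 0 0.085 0 0 0" --pt "-1 0 0 0.05 0 0 0" --pt "-1 0 0 0.02 0 0 0" --pt "-1 0 0 0 0 0 0" --pt "-1 0 0 0 0 0 0"

```text
time_s: 11.35
ee_pos: [0.459, 0.2232, 0.152]
tcp_rot: [-0.149, 0.989, 0.001, 0.002]
contact_force: [1.5, -0.1, -0.5]
finger_gap: 0.0855
gripper_force: 0.0
```

```bash
python3 - <<'E'
from h import *
report((230,160,460,280),"scene",("blue","white","green"))
deltas(pose(.47,.09,.15,.04),pose(.4965,-.0395,.15,-.216),pose(.4965,-.0395,.03,-.216))
E
```

```text
blue px [275.3 250.3] rect c [0.4592 0.2274] size [0.128 0.07 ] yaw 0.309 cen [0.4619 0.2298]
blue px [440.9 247.2] rect c [ 0.1436 -0.063 ] size [0.248 0.046] yaw 1.502 cen [ 0.1433 -0.0576]
blue px [311.4 233.9] rect c [0.4409 0.1121] size [0.043 0.094] yaw -0.382 cen [0.4376 0.114 ]
blue px [443.7 214.4] rect c [ 0.2194 -0.2161] size [0.061 0.259] yaw -1.566 cen [ 0.2107 -0.205 ]
white px [447.8 256.8] rect c [ 0.1064 -0.0082] size [0.042 0.187] yaw -1.57 cen [ 0.1108 -0.0318]
white px [405.2 253.7] rect c [ 0.1885 -0.0257] size [0.12  0.439] yaw -1.561 cen [0.1999 0.0267]
white px [327.6 203.6] rect c [ 0.4981 -0.0366] size [0.061 0.132] yaw -0.222 cen [ 0.4998 -0.0363]
white px [340.6 164.9] rect c [ 0.6182 -0.2605] size [0.073 0.073] yaw 0.707 cen [ 0.6195 -0.2597]
green px [373.4 186. ] rect c [ 0.45   -0.2116] size [0.071 0.141] yaw -0.255 cen [ 0.455  -0.2114]
t 11.4 at [0.4585 0.2227 0.151 ] tilt/yaw X [-0.955 -0.295 -0.001]
d [  28.2 -130.2    0.9] [0.    0.001 0.26 ]
d [  41.1 -261.7    0.8] [0.001 0.001 0.516]
d [  41.3 -261.8  120.8] [0.001 0.001 0.516]
```

Blue stands back within about 2 mm of its place. Next is the middle (white) case.

To row units: -262 mm / 1000 = -0.262, -130 mm / 1000 = -0.13, 0.516 rad / 1.5708 = 0.3285.

Call:
drive_tool --pt "-1 0.005 -0.02 0 0 0 0.0255" --pt "-1 0.012 -0.055 0 0 0 0.07" --pt "-1 0.02 -0.092 0 0 0 0.1146" --pt "-1 0.028 -0.13 0 0 0 0.1655" --pt "-1 0.032 -0.168 0 0 0 0.2101" --pt "-1 0.036 -0.205 0 0 0 0.2546" --pt "-1 0.039 -0.24 0.01 0 0 0.3056" --pt "-1 0.041 -0.257 0.03 0 0 0.3247" --pt "-1 0.041 -0.262 0.055 0 0 0.3285" --pt "-1 0.041 -0.262 0.08 0 0 0.3285" --pt "-1 0.041 -0.262 0.1 0 0 0.3285" --pt "-1 0.041 -0.262 0.112 0 0 0.3285" --pt "-1 0.041 -0.262 0.118 0 0 0.3285" --pt "-1 0.041 -0.262 0.12 0 0 0.3285" --pt "-1 0.041 -0.262 0.12 0 0 0.3285"

```text
time_s: 13.28
ee_pos: [0.4967, -0.0397, 0.0306]
tcp_rot: [0.108, 0.994, 0.0, 0.0]
contact_force: [0.8, -0.5, 0.1]
finger_gap: 0.0855
gripper_force: 0.0
```

Call:
drive_tool --pt "1 0 0 0 0 0 0" --pt "1 0 0 0 0 0 0" --pt "1 0 0 0 0 0 0" --pt "1 0 0 0 0 0 0" --pt "1 0 0 0 0 0 0" --pt "1 0 0 0 0 0 0"

```text
time_s: 14.02
ee_pos: [0.4969, -0.0393, 0.0308]
tcp_rot: [0.108, 0.994, 0.0, 0.001]
contact_force: [-0.4, 1.1, 6.1]
finger_gap: 0.0492
gripper_force: 42.9
```

To row units: -120 mm / 1000 = -0.12, -115 mm / 1000 = -0.115, -0.3 rad / 1.5708 = -0.191.

Call:
drive_tool --pt "1 0 0 -0.01 0 0 0" --pt "1 0 0 -0.035 0 0 0" --pt "1 0 0 -0.065 0 0 0" --pt "1 0 0 -0.095 0 0 0" --pt "1 0 0 -0.115 0 0 0" --pt "1 0 0 -0.12 0 -0.0255 0" --pt "1 0 0 -0.12 0 -0.07 0" --pt "1 0 0 -0.12 0 -0.121 0" --pt "1 0 0 -0.12 0 -0.1655 0" --pt "1 0 0 -0.12 0 -0.191 0" --pt "1 0 0 -0.12 0 -0.191 0" --pt "1 0 0 -0.12 0 -0.191 0" --pt "1 0 0 -0.12 0 -0.191 0" --pt "1 0 0 -0.12 0 -0.1528 0" --pt "1 0 0 -0.12 0 -0.1019 0" --pt "1 0 0 -0.12 0 -0.0509 0" --pt "1 0 0 -0.12 0 -0.0127 0" --pt "1 0 0 -0.12 0 0 0" --pt "1 0 0 -0.12 0 0 0" --pt "1 0 0 -0.12 0 0 0"

```text
time_s: 16.52
ee_pos: [0.4959, -0.0401, 0.15]
tcp_rot: [0.108, 0.994, -0.001, -0.0]
contact_force: [-0.3, -0.0, -4.8]
finger_gap: 0.0495
gripper_force: 43.7
```

```bash
python3 - <<'E'
from h import *
im=moment(10); deltas()
E
```

```text
moment in tool axes [-0.019  0.012  0.006] +- [0.042 0.038 0.028] F [-0.01 -0.09 -5.02] grip 43.7
t 17.02 at [ 0.4965 -0.0396  0.1503] tilt/yaw X [-0.977  0.214 -0.   ]
```

To row units: 0.3 rad / 1.5708 = 0.191.

Call:
drive_tool --pt "1 0 0 0 0 0.0255 0" --pt "1 0 0 0 0 0.07 0" --pt "1 0 0 0 0 0.121 0" --pt "1 0 0 0 0 0.1655 0" --pt "1 0 0 0 0 0.191 0" --pt "1 0 0 0 0 0.191 0" --pt "1 0 0 0 0 0.191 0" --pt "1 0 0 0 0 0.191 0" --pt "1 0 0 0 0 0.1528 0" --pt "1 0 0 0 0 0.1019 0" --pt "1 0 0 0 0 0.0509 0" --pt "1 0 0 0 0 0.0127 0" --pt "1 0 0 0 0 0 0" --pt "1 0 0 0 0 0 0" --pt "1 0 0 0 0 0 0"

```text
time_s: 18.9
ee_pos: [0.4971, -0.0397, 0.1502]
tcp_rot: [0.108, 0.994, 0.0, -0.0]
contact_force: [0.2, 0.8, -4.9]
finger_gap: 0.0495
gripper_force: 43.7
```

```bash
python3 - <<'E'
from h import *
im=moment(10); cv2.imwrite("pics/c2.png",im[:,:,::-1]); deltas(pose(.4965,-.0395,.03,-.216))
E
```

```text
moment in tool axes [-0.003  0.028  0.006] +- [0.017 0.024 0.026] F [-0.03 -0.07 -5.43] grip 43.7
t 19.4 at [ 0.4965 -0.0396  0.1502] tilt/yaw X [-0.977  0.214  0.   ]
d [0.000e+00 1.000e-01 1.202e+02] [ 0. -0.  0.]
```

View pics/c2.png

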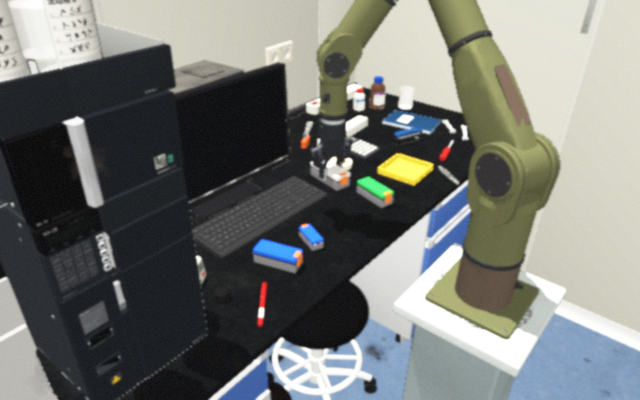

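The picture shows the white case held level at about (330,175), and blue back in its place at (277,253). The moment changed by only 0.016 N m, so white is fast too. Set it down.

To row units: 120 mm / 1000 = 0.12, 117 mm / 1000 = 0.117.

Call:
drive_tool --pt "1 0 0 0.015 0 0 0" --pt "1 0 0 0.04 0 0 0" --pt "1 0 0 0.07 0 0 0" --pt "1 0 0 0.095 0 0 0" --pt "1 0 0 0.11 0 0 0" --pt "1 0 0 0.117 0 0 0" --pt "1 0 0 0.12 0 0 0" --pt "1 0 0 0.12 0 0 0" --pt "1 0 0 0.12 0 0 0" --pt "-1 0 0 0.12 0 0 0" --pt "-1 0 0 0.12 0 0 0" --pt "-1 0 0 0.12 0 0 0" --pt "-1 0 0 0.12 0 0 0" --pt "-1 0 0 0.11 0 0 0" --pt "-1 0 0 0.085 0 0 0" --pt "-1 0 0 0.05 0 0 0" --pt "-1 0 0 0.02 0 0 0" --pt "-1 0 0 0 0 0 0" --pt "-1 0 0 0 0 0 0"

```text
time_s: 21.78
ee_pos: [0.4973, -0.0397, 0.152]
tcp_rot: [0.108, 0.994, 0.0, 0.002]
contact_force: [0.5, 0.0, 0.5]
finger_gap: 0.0855
gripper_force: 0.0
```

```bash
python3 - <<'E'
from h import *
report((240,170,460,280),"scene",("blue","white","green"))
deltas(pose(.449,-.2145,.15,-.252),pose(.449,-.2145,.03,-.252))
E
```

```text
blue px [275.2 250.3] rect c [0.4592 0.2274] size [0.128 0.07 ] yaw 0.309 cen [0.4621 0.2298]
blue px [441.3 246.7] rect c [ 0.1424 -0.0645] size [0.244 0.047] yaw 1.495 cen [ 0.1436 -0.0602]
blue px [311.4 233.9] rect c [0.4409 0.1121] size [0.043 0.094] yaw -0.382 cen [0.4376 0.114 ]
blue px [443.8 214.4] rect c [ 0.2193 -0.2161] size [0.259 0.061] yaw 1.571 cen [ 0.2106 -0.2053]
white px [412.8 255.8] rect c [ 0.1666 -0.0255] size [0.163 0.44 ] yaw -1.57 cen [0.1805 0.0219]
white px [326.7 203.1] rect c [ 0.498 -0.037] size [0.061 0.133] yaw -0.237 cen [ 0.5036 -0.0367]
green px [373.4 186. ] rect c [ 0.4509 -0.2119] size [0.071 0.139] yaw -0.255 cen [ 0.4551 -0.2115]
t 21.82 at [ 0.4967 -0.0399  0.1509] tilt/yaw X [-0.977  0.214 -0.001]
d [   9.1 -180.8    0.9] [0.    0.001 0.036]
d [   9.3 -180.8  120.9] [0.    0.001 0.036]
```

White is back in place. Now the right (green) case.

To row units: -181 mm / 1000 = -0.181, 120 mm / 1000 = 0.12, 0.036 rad / 1.5708 = 0.0229.

Call:
drive_tool --pt "-1 0.001 -0.02 0 0 0 0.0032" --pt "-1 0.003 -0.055 0 0 0 0.0064" --pt "-1 0.005 -0.095 0 0 0 0.0127" --pt "-1 0.007 -0.135 0 0 0 0.0191" --pt "-1 0.009 -0.168 0.01 0 0 0.0229" --pt "-1 0.009 -0.181 0.03 0 0 0.0229" --pt "-1 0.009 -0.181 0.06 0 0 0.0229" --pt "-1 0.009 -0.181 0.09 0 0 0.0229" --pt "-1 0.009 -0.181 0.11 0 0 0.0229" --pt "-1 0.009 -0.181 0.118 0 0 0.0229" --pt "-1 0.009 -0.181 0.12 0 0 0.0229" --pt "-1 0.009 -0.181 0.12 0 0 0.0229" --pt "1 0.009 -0.181 0.12 0 0 0.0229" --pt "1 0.009 -0.181 0.12 0 0 0.0229" --pt "1 0.009 -0.181 0.12 0 0 0.0229" --pt "1 0.009 -0.181 0.12 0 0 0.0229" --pt "1 0.009 -0.181 0.12 0 0 0.0229" --pt "1 0.009 -0.181 0.12 0 0 0.0229"

```text
time_s: 24.08
ee_pos: [0.4495, -0.2142, 0.0309]
tcp_rot: [0.125, 0.992, 0.0, 0.001]
contact_force: [0.9, 1.1, 4.9]
finger_gap: 0.0493
gripper_force: 43.2
```

To row units: -120 mm / 1000 = -0.12, -115 mm / 1000 = -0.115, -0.3 rad / 1.5708 = -0.191.

Call:
drive_tool --pt "1 0 0 -0.01 0 0 0" --pt "1 0 0 -0.035 0 0 0" --pt "1 0 0 -0.065 0 0 0" --pt "1 0 0 -0.095 0 0 0" --pt "1 0 0 -0.115 0 0 0" --pt "1 0 0 -0.12 0 -0.0255 0" --pt "1 0 0 -0.12 0 -0.07 0" --pt "1 0 0 -0.12 0 -0.121 0" --pt "1 0 0 -0.12 0 -0.1655 0" --pt "1 0 0 -0.12 0 -0.191 0" --pt "1 0 0 -0.12 0 -0.191 0" --pt "1 0 0 -0.12 0 -0.191 0" --pt "1 0 0 -0.12 0 -0.191 0" --pt "1 0 0 -0.12 0 -0.1528 0" --pt "1 0 0 -0.12 0 -0.1019 0" --pt "1 0 0 -0.12 0 -0.0509 0" --pt "1 0 0 -0.12 0 -0.0127 0" --pt "1 0 0 -0.12 0 0 0" --pt "1 0 0 -0.12 0 0 0" --pt "1 0 0 -0.12 0 0 0"

```text
time_s: 26.58
ee_pos: [0.4479, -0.2149, 0.1499]
tcp_rot: [0.125, 0.992, -0.001, -0.0]
contact_force: [-0.3, -0.8, -5.0]
finger_gap: 0.0493
gripper_force: 43.6
```

```bash
python3 - <<'E'
from h import *
im=moment(10); deltas()
E
```

```text
moment in tool axes [ 0.013 -0.03  -0.005] +- [0.034 0.034 0.017] F [-0.02  0.14 -5.07] grip 43.6
t 27.07 at [ 0.449  -0.2145  0.1503] tilt/yaw X [-0.968  0.249 -0.   ]
```

To row units: 0.02 rad / 1.5708 = 0.0127.

Call:
drive_tool --pt "1 0 0 0 0 0.0255 0" --pt "1 0 0 0 0 0.07 0" --pt "1 0 0 0 0 0.121 0" --pt "1 0 0 0 0 0.1655 0" --pt "1 0 0 0 0 0.191 0" --pt "1 0 0 0 0 0.191 0" --pt "1 0 0 0 0 0.191 0" --pt "1 0 0 0 0 0.191 0" --pt "1 0 0 0 0 0.1528 0" --pt "1 0 0 0 0 0.1019 0" --pt "1 0 0 0 0 0.0509 0" --pt "1 0 0 0 0 0.0127 0" --pt "1 0 0 0 0 0 0" --pt "1 0 0 0 0 0 0" --pt "1 0 0 0 0 0 0"

```text
time_s: 28.95
ee_pos: [0.4495, -0.2146, 0.1502]
tcp_rot: [0.126, 0.992, 0.0, 0.0]
contact_force: [-0.1, -1.0, -5.4]
finger_gap: 0.0493
gripper_force: 43.6
```

```bash
python3 - <<'E'
from h import *
im=moment(10); cv2.imwrite("pics/d2.png",im[:,:,::-1]); deltas(pose(.449,-.2145,.03,-.252),pose(.465,-.432,.22,-.252))
E
```

```text
moment in tool axes [-0.005  0.066  0.012] +- [0.024 0.03  0.03 ] F [ 0.09  0.09 -5.22] grip 43.6
t 29.45 at [ 0.449  -0.2145  0.1502] tilt/yaw X [-0.968  0.249  0.   ]
d [ -0.   -0.  120.2] [ 0. -0.  0.]
d [ -69.7 -206.6  -69.8] [ 0. -0.  0.]
```

View pics/d2.png

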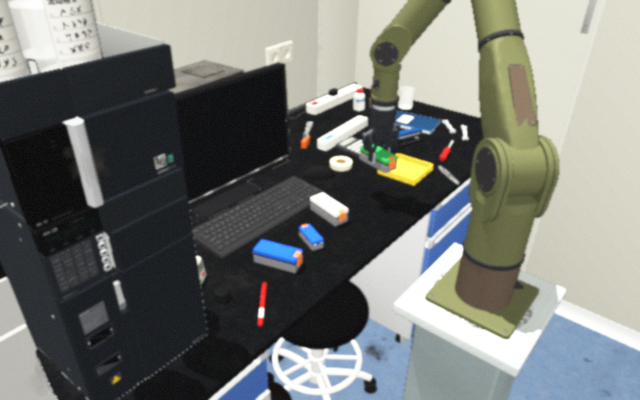

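With green the moment changed from -0.030 to +0.066 (0.096 N m), so green rattles. The picture shows it held level at about (378,158), with blue and white standing in their places. Now carry it over the tray and tip the front down.

To row units: -207 mm / 1000 = -0.207, -198 mm / 1000 = -0.198, -0.31 rad / 1.5708 = -0.1974.

Call:
drive_tool --pt "1 -0.003 -0.01 -0.01 0 0 0" --pt "1 -0.012 -0.035 -0.03 0 0 0" --pt "1 -0.024 -0.07 -0.05 0 0 0" --pt "1 -0.036 -0.105 -0.065 0 0 0" --pt "1 -0.048 -0.14 -0.07 0 0 0" --pt "1 -0.06 -0.175 -0.07 0 0 0" --pt "1 -0.067 -0.198 -0.07 0 0 0" --pt "1 -0.07 -0.207 -0.07 0 0 0" --pt "1 -0.07 -0.207 -0.07 0 -0.0318 0" --pt "1 -0.07 -0.207 -0.07 0 -0.0764 0" --pt "1 -0.07 -0.207 -0.07 0 -0.1273 0" --pt "1 -0.07 -0.207 -0.07 0 -0.1719 0" --pt "1 -0.07 -0.207 -0.07 0 -0.1974 0" --pt "1 -0.07 -0.207 -0.07 0 -0.1974 0" --pt "1 -0.07 -0.207 -0.07 0 -0.1974 0" --pt "1 -0.07 -0.207 -0.07 0 -0.1974 0" --pt "1 -0.07 -0.207 -0.07 0 -0.1974 0" --pt "1 -0.07 -0.207 -0.07 0 -0.1974 0"

```text
time_s: 31.7
ee_pos: [0.4654, -0.4324, 0.2202]
tcp_rot: [0.124, 0.98, -0.019, 0.153]
contact_force: [-0.4, 0.1, -5.0]
finger_gap: 0.0493
gripper_force: 43.6
```

```bash
python3 - <<'E'
from h import *
moment(6); deltas()
report((240,170,350,280),"scene",("blue","white"))
im=imaging.camera("top"); im2=imaging.camera("scene")
cv2.imwrite("pics/e1.png",np.hstack([cv2.resize(im[130:290,220:520,::-1],(480,256)),cv2.resize(im2[100:260,240:440,::-1],(320,256))]))
E
```

```text
moment in tool axes [-0.002  0.63  -0.001] +- [0.011 0.017 0.031] F [-0.13  0.13 -4.65] grip 43.6
t 32.0 at [ 0.4652 -0.4324  0.2202] tilt/yaw X [-0.922  0.237 -0.305]
blue px [275.2 250.3] rect c [0.4591 0.2273] size [0.128 0.069] yaw 0.3 cen [0.4621 0.2299]
blue px [311.4 233.9] rect c [0.4409 0.1121] size [0.043 0.094] yaw -0.382 cen [0.4378 0.1139]
white px [327.7 203.6] rect c [ 0.498 -0.037] size [0.061 0.133] yaw -0.234 cen [ 0.4997 -0.0366]
```

View pics/e1.png

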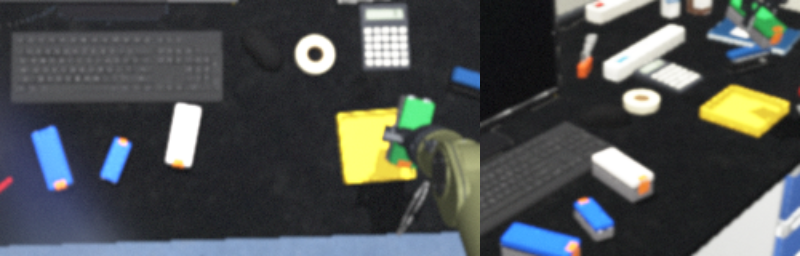

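The picture shows green over the tray: its top-view px of about (476,211) puts it at y ≈ -0.43 at its height, and its front end is tipped down (tool x drops 0.305). Blue and white stand in their places.

```bash
python3 -c "
from station import ctrl
print(ctrl.sign_off())"
```

```text
the job is handed in; nothing more can be done
None
```

I handed the job in at about 32 s: the green case rattles (level wrist moment changed 0.096 N m, against 0.026 for blue and 0.016 for white), and it is held over the tray with its front end tipped down about 18°, with blue and white back where they stood.

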